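# Clear the kiln tile and lift the glass nugget with tongs

### The arm

A 7-joint arm with a two-finger parallel gripper is mounted at the origin on the work surface. World frame = base frame: x ahead of the robot, y to its left, z up, the work surface at z = 0. Lengths are in mm, angles in degrees, forces in N, time in s.
With the tool pointing down it reaches from about 400 to 850 mm from the base axis. Payload 4.5 kg.
Tool frame: the origin (TCP) lies midway between the tips of the shut fingers; the grasp point (between the pads) lies 19 mm behind it (grip_depth is the distance from the TCP to the grasp point, in mm); x points along the fingers, y is the direction in which the jaws open and shut, and the axes are right-handed (so a half turn about x gives the same grasp; the last joint's range is limited). The gripper opens to 85 mm and grips with 20 to 120 N. Pads are 22 mm wide; open, the fingers measure 114 mm over their backs; the gripper's body (76 mm by 85 mm) begins 54 mm behind the grasp point. The pads swing forward as they close: fully open they stand 13 mm farther back than shut.
Start: joints at [76.364, 39.483, -11.15, 89.685, 9.013, 51.709, -12.324], TCP at [167.82, -602.072, 231.317] pointing down, gripper open.
Joint ranges: [-172.22, 172.22], [-26.19, 119.32], [-84.43, 86.54], [7.71, 146.69], [-57.33, 237.33], [2.42, 119.75], [-152.13, 152.13]. Speed limits (degrees/s): [147.25, 147.25, 180, 180, 180, 180, 180].

### API

Orientations are given as [roll, pitch, yaw] about the fixed x, y, z axes, in that order (R = Rz(yaw) Ry(pitch) Rx(roll)).
In Python, from plant import get_obs, grab_frame, calibration, finish_job, grip_depth gives the robot as it stands.
- The arm moves only by the tool move_arm, never from a script. Its argument "deltas" is a list of rows, each an object with "xyz": the shift along the tool's x, y, z in mm, a list of three; "dr": the turn, a rotation vector about the tool's x, y, z in rad, a list of three. A call has 1 to 20 rows; each row is the pose to reach, as a shift and turn from the pose commanded when the call began, along the tool's axes at that moment; what a row does not reach only later rows make up. A row lasts 1/8 s, in which the tool goes at most 62.5 mm and 10.7 degrees, less where a joint would pass 70% of its speed; a pose out of reach is approached as far as the arm can. A call with a gripper value outside its range is refused whole. "gripper" is the finger opening in mm, from 0 to 85.4, set as the call begins (left out, the last holds). The fingers move at their own pace and stop on an object; the grip force is fixed at half the most. Time passes only in rows, so rows that repeat a pose let the fingers close. It gives the time, the measured TCP pose, the force and the opening at its end, in the units of the state.
- get_obs(): the state, without advancing time (a new reading comes with each control period).
- grab_frame(name): name is "side" or "top" or "wrist"; returns the picture (480x640x3 uint8, red, green, blue); there is no depth.
- calibration(name): a dict with "mtx" (3x3 intrinsics, pixels), "dist" ([k1, k2, p1, p2, k3] as OpenCV has them; the pictures are not rectified), "pose" (4x4, takes a point from camera to world coordinates); the wrist camera has in their place "tool_from_camera" (4x4, takes a point from camera to tool coordinates, whose origin is the TCP and whose axes are the tool frame's). Camera axes: x right, y down, z forward; pixel columns grow to the right and rows downward; lengths in mm; the calibration is good to about 2 mm. A picture is of the moment at which its call begins: read the wrist's pose just before it. calibration takes no time and is no camera call.
- finish_job(): hands the job in, once; it reports no verdict.
The state is a dict: "clock": time; "joint_positions": joint angles; "dq": joint speeds; "tau": joint torques, N m; "tcp_pos": TCP position; "orientation": TCP orientation; "contact_force": force on the tool from outside, world axes, zero at the start; "ft_torque": the same for the moment, N m; "width": finger opening in mm.
Only numpy, scipy, OpenCV 4.12 (cv2) and the standard library are available. Lean on these libraries where they do the work, as an engineer would, in place of code of your own. Each camera call takes 0.05 s, during which the arm holds its last target. There are 200 camera calls.

### The job

Clear the pale kiln tile: put the taller of its two closed tins squarely on the third tin, which stands on the bench, then the flat tin squarely on top of that. Then take the tongs, close them on the small glass nugget on the tile and lift it higher than the top of the stacked tins; finish while still holding it there, still, in the tongs. Never touch the nugget with the gripper itself, keep the stack standing, and leave the white jar, the brown bottle and the brush pot where they are.

Things in the scene. Friction and masses are not known exactly. Their poses are not given: they have to be found in the camera images.
- tile: pale plaster kiln tile fixed flat on the bench, 220 mm (its x) by 230 mm (its y), 12 mm thick; origin at the centre of its underside, so its top is 12 mm above the origin. The nugget and the two tins to be stacked stand on it.
- tin_base_c (a point): closed square metal tin, 60 x 60 mm, 45 mm high, about 0.4 kg, loose, standing alone on the bench to the robot's left; the foot of the column. The point is its centre (half-way up); x and y are square to its sides, z up.
- tin_tall_c (a point): closed square metal tin, 60 x 60 mm, 45 mm high, about 0.3 kg, on the tile; the taller of the two there, stacked first. The point is its centre; x and y are square to its sides, z up. Its top and underside are plain and flat.
- tin_flat_c (a point): closed square metal tin, 60 x 60 mm, 28 mm high, about 0.2 kg, on the tile; stacked last, on the tall tin. The point is its centre; x and y are square to its sides, z up.
- nugget_c (a point): round glass nugget with a flat foot and a domed top, 30 mm in diameter, 26 mm high, 45 g, standing on the tile; the point is its centre, 13 mm above its foot.
- tongs: steel spring tongs, 215 mm long, 90 g, lying on the bench to the robot's right: two arms, strips on edge 24 mm high, that open and close level, side to side. Origin on their underside below tongs_grip; x along the tongs to the tips, y across (closing direction), z up. The bow joining the arms is at x = -100 to -127 mm, the arms' ends at x = +90 mm.
- tongs_grip (a point): where to grip the tongs: mid-way between the black sleeves on the arms (56 mm long along x), 12 mm above the underside; axes as the tongs. Width over the sleeves 60 mm open, 38 mm when the tips hold the nugget (arms then parallel). Each arm springs open against a finger with 6 N (open) to 10 N (on the nugget); gripped to 50-54 mm (sleeves then parallel) they carry well, tips apart.
- tongs_tip (a point): mid-way between the tongs' tip plates, half-way up, 75 mm ahead (along x) of tongs_grip; same axes. The plates are 34 mm long (x = 56 to 90 mm from tongs_grip), 24 mm high; the gap between them here is 68 mm open, about 54 mm when the sleeves are gripped to 52 mm, and 5 mm shut.
- tongs_l (a joint): how far each tongs arm is closed from its sprung-open rest, rad: 0 open, 0.11 arms parallel (30 mm between the tips), 0.18 shut; the two arms move alike.
- white_jar: white plastic jar, 48 mm in diameter, 85 mm high, a bystander; origin at the centre of its underside.
- oil_bottle: brown glass bottle, 44 mm in diameter, 120 mm high, a bystander; origin at the centre of its underside.
- brush_pot: white pot with brushes, 80 mm in diameter, 100 mm high (about 170 mm with the brushes), a bystander; origin at the centre of its underside.

How it is judged (in metres and radians):
On the way, in this order (a step that is already met when the one before it is completed fails the run):
1. the tall tin stands squarely on the tin on the bench, let go (horizontal distance between tin_tall_c and tin_base_c below 0.008 m and z of tin_tall_c in the frame of tin_base_c between 0.041 and 0.049 m and angle between tin_tall_c's own z axis and vertical below 0.08 rad and (angle between the x axis of tin_tall_c and the x axis of tin_base_c, either way round below 0.13 rad or angle between the x axis of tin_tall_c and the y axis of tin_base_c, either way round below 0.13 rad) and contact force between the fingers and tin_tall below 0.05 N and linear speed of tin_tall below 0.03 m/s), for 0.2 s.
2. the flat tin stands squarely on the tall tin, let go, the column standing (horizontal distance between tin_tall_c and tin_base_c below 0.008 m and z of tin_tall_c in the frame of tin_base_c between 0.041 and 0.049 m and angle between each of tin_tall_c, tin_flat_c's own z axis and vertical below 0.08 rad and (angle between the x axis of tin_tall_c and the x axis of tin_base_c, either way round below 0.13 rad or angle between the x axis of tin_tall_c and the y axis of tin_base_c, either way round below 0.13 rad) and horizontal distance between tin_flat_c and tin_tall_c below 0.008 m and z of tin_flat_c in the frame of tin_tall_c between 0.0325 and 0.0405 m and (angle between the x axis of tin_flat_c and the x axis of tin_tall_c, either way round below 0.13 rad or angle between the x axis of tin_flat_c and the y axis of tin_tall_c, either way round below 0.13 rad) and contact force between the fingers and tin_flat below 0.05 N and linear speed of tin_flat below 0.03 m/s), for 0.2 s.
3. the nugget is clamped in the gripped tongs and lifted off the tile (contact force between tongs and nugget above 0.5 N and contact force between the fingers and tongs above 0.5 N and height (world z) of nugget_c above 0.05 m), for 0.2 s.
At the end, for the whole second after the job is handed in: Column: bench tin, tall tin, flat tin, each within 8 mm and 0.13 rad of square on the one below. Fingers hold the tongs, tongs (joint 0.085-0.14) hold the nugget, its centre over 130 mm above the bench (column 118 mm), under 0.05 m/s, tongs and nugget clear of the tins (horizontal distance between tin_tall_c and tin_base_c below 0.008 m and z of tin_tall_c in the frame of tin_base_c between 0.041 and 0.049 m and angle between each of tin_tall_c, tin_flat_c's own z axis and vertical below 0.08 rad and (angle between the x axis of tin_tall_c and the x axis of tin_base_c, either way round below 0.13 rad or angle between the x axis of tin_tall_c and the y axis of tin_base_c, either way round below 0.13 rad) and horizontal distance between tin_flat_c and tin_tall_c below 0.008 m and z of tin_flat_c in the frame of tin_tall_c between 0.0325 and 0.0405 m and (angle between the x axis of tin_flat_c and the x axis of tin_tall_c, either way round below 0.13 rad or angle between the x axis of tin_flat_c and the y axis of tin_tall_c, either way round below 0.13 rad) and contact force between tongs and nugget above 0.5 N and contact force between the fingers and tongs above 0.5 N and height (world z) of nugget_c above 0.13 m and value of joint tongs_l between 0.085 and 0.14 rad and distance between nugget_c and tongs_tip below 0.06 m and linear speed of nugget below 0.05 m/s and contact force between each of tongs, nugget and tin_flat below 0.05 N and contact force between tongs and tin_tall below 0.05 N and height (world z) of tin_base_c below 0.03 m); the arm keeps its last pose, push and grip.
It fails at once if the gripper or arm touches the nugget (contact force between any of the fingers, the arm and nugget above 0.3 N).
It fails at once if the white jar is moved by more than 40 mm or tipped (distance of white_jar from where it was at the start of the episode above 0.04 m or angle between white_jar's own z axis and vertical above 0.4 rad).
It fails at once if the brown bottle is moved by more than 40 mm or tipped (distance of oil_bottle from where it was at the start of the episode above 0.04 m or angle between oil_bottle's own z axis and vertical above 0.4 rad).
It fails at once if the brush pot is moved by more than 40 mm or tipped (distance of brush_pot from where it was at the start of the episode above 0.04 m or angle between brush_pot's own z axis and vertical above 0.4 rad).
It also fails if it takes over 67 s, if anything falls off the work surface, if the arm or the gripper's body presses on something with over 40 N, if the wrist force passes 120 N, or if a joint passes its speed limit or range.

## Working session

There is one attempt and no reset: what is moved stays moved. The work goes in short steps, Python scripts to look and compute and a tool call to move; the robot and the scene stay as the last step left them, time stands still between calls to the robot, and variables do not carry over. Pictures are saved under pics/ and viewed, about 8 in all and at most 12, crops included, and the job is handed in when it is done.

Besides the shell and the picture viewer there is one more tool, called as name(argument=value, ...) on one line, values as JSON. move_arm: Moves the arm, as the interface text tells. Its arguments: {"type":"object","properties":{"deltas":{"type":"array","items":{"type":"object","properties":{"xyz":{"type":"array","items":{"type":"number"}},"dr":{"type":"array","items":{"type":"number"}}}}},"gripper":{"type":"number"}},"required":["deltas"]}

```bash
mkdir -p pics; ls; python3 - <<'E'
from plant import *
import cv2,numpy as np
o=get_obs();print(o);print(grip_depth)
a=grab_frame("side");b=grab_frame("top")
w=grab_frame("wrist")
for n,i in(("side",a),("top",b),("wrist",w)):cv2.imwrite(f"pics/{n}0.png",i[:,:,::-1])
for n in("side","top","wrist"):print(n,calibration(n))
E
```

```text
pics
{'clock': 0.0, 'joint_positions': array([ 76.36320596,  39.53429129, -11.14571306,  89.74516618,
         9.0132089 ,  51.70970413, -12.3220149 ]), 'dq': array([-0.05310975,  0.06464562, -0.05285443,  0.10558998, -0.08692557,
        0.02970018, -0.00612406]), 'tau': array([ 5.82791654e-04, -5.39617610e+01, -1.26641270e+00, -1.58542621e+01,
        9.06474976e-03,  9.54532268e-03, -7.35054641e-06]), 'tcp_pos': array([ 167.57570091, -601.43621538,  230.47100859]), 'orientation': array([-85.92429751,  89.89285775, 109.65731269]), 'contact_force': array([-0.42697584, -0.56750104, -0.20809996]), 'ft_torque': array([ 0.0101718 , -0.00040201,  0.05683789]), 'width': 85.61647948975839}
18.700000000000003
side {'mtx': array([[434.05297669,   0.        , 316.09033612],
       [  0.        , 434.05297669, 241.57918629],
       [  0.        ,   0.        ,   1.        ]]), 'dist': array([-0.04008299,  0.        ,  0.        ,  0.        ,  0.        ]), 'pose': array([[-8.02134338e-01, -4.28639105e-01,  4.15751152e-01,
         1.03932596e+02],
       [-5.97137136e-01,  5.72533811e-01, -5.
[... 723 characters left out ...]

       [ 0.00000000e+00,  0.00000000e+00,  0.00000000e+00,
         1.00000000e+00]])}
wrist {'mtx': array([[390.63583092,   0.        , 317.2402895 ],
       [  0.        , 390.63583092, 249.69789555],
       [  0.        ,   0.        ,   1.        ]]), 'dist': array([-0.02349893,  0.        ,  0.        ,  0.        ,  0.        ]), 'tool_from_camera': array([[ 6.25258268e-04, -3.02788413e-01,  9.53057599e-01,
        -1.42704792e+02],
       [ 9.99999433e-01,  1.01057784e-03, -3.34991981e-04,
         4.86722477e-01],
       [-8.61707201e-04,  9.53057268e-01,  3.02788873e-01,
        -7.80295463e+01],
       [ 0.00000000e+00,  0.00000000e+00,  0.00000000e+00,
         1.00000000e+00]])}
```

View pics/top0.png

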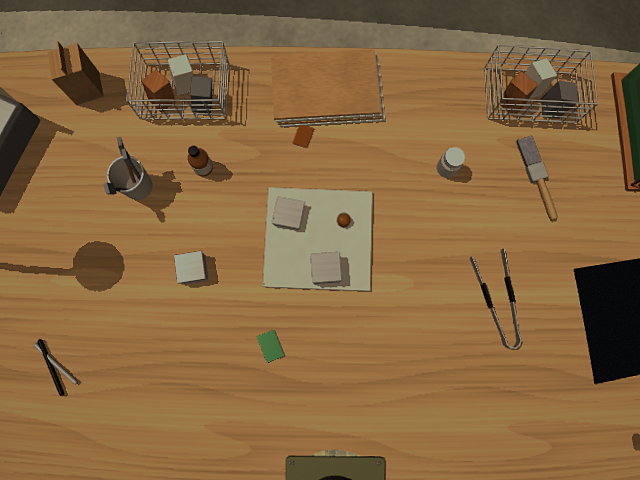

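View pics/side0.png

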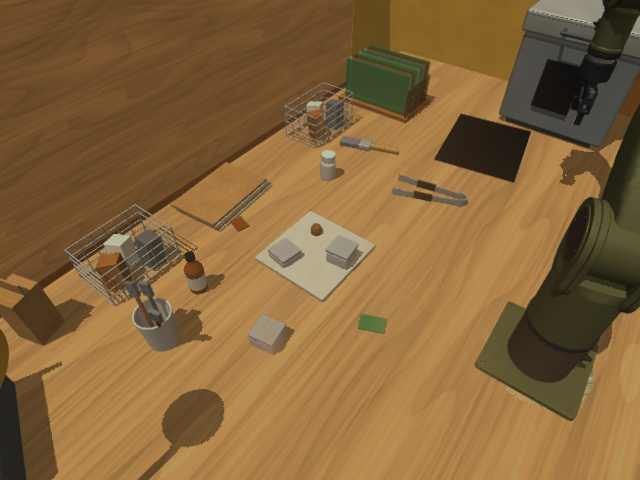

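The top view shows the base tin at about (190,267), flat tin (289,213), tall tin (326,267) and nugget (344,219). The tongs lie around (497,300) with tips up, at (475,258) and (505,250). In the side view the base tin is at (267,333), tall (342,250), flat (285,250).

```bash
cat > h.py <<'E'
import numpy as np,cv2
from plant import *
from scipy.spatial.transform import Rotation as R
def pose(o):
    T=np.eye(4);T[:3,:3]=R.from_euler('xyz',o['orientation'],degrees=True).as_matrix();T[:3,3]=o['tcp_pos'];return T
def rays(n,px,T=None):
    c=calibration(n);P=c['pose'] if n!='wrist' else T@c['tool_from_camera']
    u=cv2.undistortPoints(np.float64(px).reshape(-1,1,2),c['mtx'],c['dist']).reshape(-1,2)
    return P[:3,3],np.c_[u,np.ones(len(u))]@P[:3,:3].T
def onz(n,px,z,T=None):
    c,d=rays(n,px,T);return c+d*((z-c[2])/d[:,2:3])
def proj(n,X,T=None):
    c=calibration(n);P=c['pose'] if n!='wrist' else T@c['tool_from_camera']
    M=np.linalg.inv(P);return cv2.projectPoints(np.float64(X).reshape(-1,1,3),cv2.Rodrigues(M[:3,:3])[0],M[:3,3],c['mtx'],c['dist'])[0].reshape(-1,2)
def tri(r):  # list of (c,d) single rays -> nearest point
    A=0;b=0
    for c,d in r:
        d=d/np.linalg.norm(d);Q=np.eye(3)-np.outer(d,d);A=A+Q;b=b+Q@c
    return np.linalg.solve(A,b)
def goto(T,p,yaw):
    """tool-axis shift and turn (rotvec) to TCP p, pointing down, jaw (tool y) at yaw deg from world x (mod 180)"""
    best=None
    for k in(0,180,-180):
        a=np.radians(yaw+k);y=np.array([np.cos(a),np.sin(a),0]);x=np.array([0,0,-1.]);M=np.c_[x,y,np.cross(x,y)]
        rv=R.from_matrix(T[:3,:3].T@M).as_rotvec()
        if best is None or np.linalg.norm(rv)<np.linalg.norm(best):best=rv
    return (T[:3,:3].T@(np.array(p)-T[:3,3])).round(1),best.round(4)
E
python3 - <<'E'
from h import *
T=pose(get_obs());print(T.round(3))
b=cv2.imread('pics/top0.png');h=cv2.cvtColor(b,cv2.COLOR_BGR2HSV)
for p in[(190,263),(180,262),(208,265),(288,207),(322,262),(345,265),(360,200),(330,282),(344,219),(485,293),(475,262),(100,300)]:print(p,h[p[1],p[0]])
for n,z,ps in(("top",45,[(190,267)]),("top",57,[(326,264)]),("top",40,[(289,211)]),("top",25,[(344,219)]),("top",12,[(268,188),(373,190),(372,291),(264,288)]),("top",24,[(475,258),(505,250),(516,347),(487,295),(509,290)]),("top",0,[(453,172),(205,170),(135,190)])):
  print(n,z,onz(n,ps,z).round(0).tolist())
E
```

```text
[[-0.00000e+00  2.69000e-01 -9.63000e-01  1.67624e+02]
 [ 1.00000e-03 -9.63000e-01 -2.69000e-01 -6.01627e+02]
 [-1.00000e+00 -1.00000e-03  0.00000e+00  2.30672e+02]
 [ 0.00000e+00  0.00000e+00  0.00000e+00  1.00000e+00]]
(190, 263) [ 28  40 159]
(180, 262) [ 35  28 163]
(208, 265) [ 16 152  87]
(288, 207) [ 19  52 148]
(322, 262) [ 20  51 146]
(345, 265) [ 17  78 102]
(360, 200) [ 30  49 161]
(330, 282) [13 58 53]
(344, 219) [ 12 203 113]
(485, 293) [120  64   4]
(475, 262) [ 22  30 129]
(100, 300) [ 16 148 153]
top 45 [[489.0, 309.0, 45.0]]
top 57 [[499.0, 24.0, 57.0]]
top 40 [[614.0, 104.0, 40.0]]
top 25 [[602.0, -14.0, 25.0]]
top 12 [[672.0, 153.0, 12.0], [671.0, -78.0, 12.0], [449.0, -75.0, 12.0], [452.0, 155.0, 12.0]]
top 24 [[521.0, -298.0, 24.0], [539.0, -366.0, 24.0], [330.0, -383.0, 24.0], [441.0, -322.0, 24.0], [452.0, -372.0, 24.0]]
top 0 [[721.0, -262.0, 0.0], [715.0, 298.0, 0.0], [667.0, 455.0, 0.0]]
```

View pics/wrist0.png

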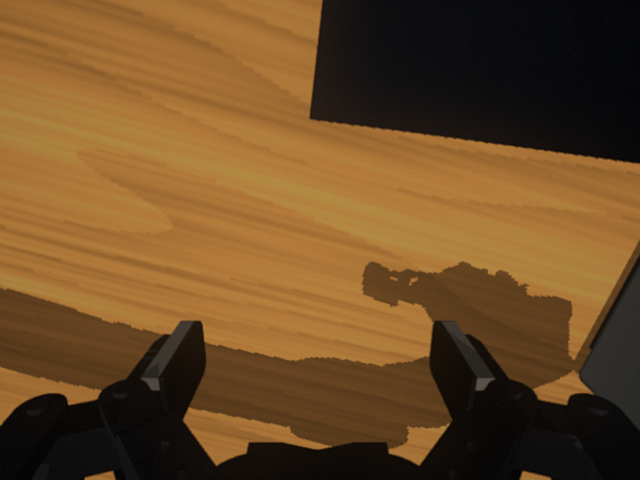

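```bash
python3 - <<'E'
from h import *
T=pose(get_obs());print(goto(T,(510,10,260),-90))
E
```

```text
(array([ -28.7, -497.3, -494. ]), array([0.2719, 0.0003, 0.0013]))
```

move_arm(deltas=[{"xyz": [-28.7, -497.3, -494], "dr": [0.272, 0, 0.001]}, {"xyz": [-28.7, -497.3, -494], "dr": [0.272, 0, 0.001]}, {"xyz": [-28.7, -497.3, -494], "dr": [0.272, 0, 0.001]}, {"xyz": [-28.7, -497.3, -494], "dr": [0.272, 0, 0.001]}, {"xyz": [-28.7, -497.3, -494], "dr": [0.272, 0, 0.001]}, {"xyz": [-28.7, -497.3, -494], "dr": [0.272, 0, 0.001]}, {"xyz": [-28.7, -497.3, -494], "dr": [0.272, 0, 0.001]}, {"xyz": [-28.7, -497.3, -494], "dr": [0.272, 0, 0.001]}, {"xyz": [-28.7, -497.3, -494], "dr": [0.272, 0, 0.001]}, {"xyz": [-28.7, -497.3, -494], "dr": [0.272, 0, 0.001]}, {"xyz": [-28.7, -497.3, -494], "dr": [0.272, 0, 0.001]}, {"xyz": [-28.7, -497.3, -494], "dr": [0.272, 0, 0.001]}, {"xyz": [-28.7, -497.3, -494], "dr": [0.272, 0, 0.001]}, {"xyz": [-28.7, -497.3, -494], "dr": [0.272, 0, 0.001]}, {"xyz": [-28.7, -497.3, -494], "dr": [0.272, 0, 0.001]}])

```text
clock: 2.02
tcp_pos: [509.4, 7.5, 260.0]
orientation: [74.3, 89.9, -105.9]
contact_force: [-0.5, 0.2, 0.1]
width: 85.5
```

```bash
python3 - <<'E'
from h import *
o=get_obs();T=pose(o);np.save('Tw1.npy',T);print(T.round(3),o['joint_positions'].round(1))
cv2.imwrite('pics/w1.png',grab_frame('wrist')[:,:,::-1])
E
```

```text
[[-1.00000e-03 -3.00000e-03 -1.00000e+00  5.09434e+02]
 [-2.00000e-03 -1.00000e+00  3.00000e-03  7.53200e+00]
 [-1.00000e+00  2.00000e-03  1.00000e-03  2.59982e+02]
 [ 0.00000e+00  0.00000e+00  0.00000e+00  1.00000e+00]] [ -3.5  28.5  -4.1 107.5   3.   44.1 -99.4]
```

View pics/w1.png

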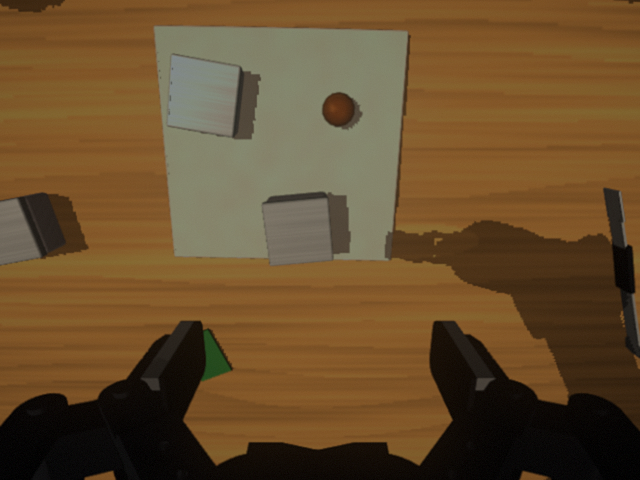

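Wrist view: flat tin top corners at about (171,55), (241,67), (234,136), (168,125). Tall tin top is (263,203), (327,197), (332,260), (269,264); nugget (338,109). Moving left for the second viewpoint, which also covers the base tin.

move_arm(deltas=[{"xyz": [0, -60, 0], "dr": [0, 0, 0]}, {"xyz": [0, -120, 0], "dr": [0, 0, 0]}, {"xyz": [0, -140, 0], "dr": [0, 0, 0]}, {"xyz": [0, -140, 0], "dr": [0, 0, 0]}, {"xyz": [0, -140, 0], "dr": [0, 0, 0]}])

```text
clock: 2.7
tcp_pos: [510.4, 146.7, 259.8]
orientation: [88.0, 89.8, -92.2]
contact_force: [-0.6, -1.6, 0.6]
width: 85.6
```

```bash
python3 - <<'E'
from h import *
o=get_obs();T=pose(o);np.save('Tw2.npy',T);print(T.round(3))
cv2.imwrite('pics/w2.png',grab_frame('wrist')[:,:,::-1])
E
```

```text
[[-0.00000e+00 -4.00000e-03 -1.00000e+00  5.10358e+02]
 [-3.00000e-03 -1.00000e+00  4.00000e-03  1.46673e+02]
 [-1.00000e+00  3.00000e-03  0.00000e+00  2.59773e+02]
 [ 0.00000e+00  0.00000e+00  0.00000e+00  1.00000e+00]]
```

View pics/w2.png

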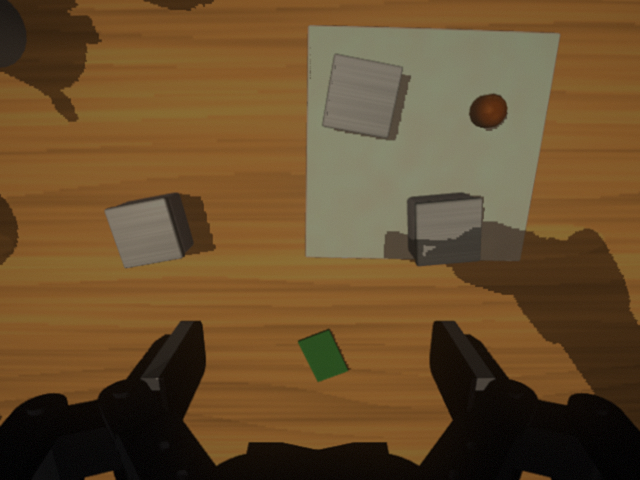

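```bash
python3 - <<'E'
from h import *
P={'w1':dict(flat=[(171,55),(241,67),(234,136),(168,125)],tall=[(263,203),(327,197),(332,260),(269,264)],base=[(20,197),(42,257)],nug=[(338,109)]),
'w2':dict(flat=[(333,54),(403,66),(390,138),(322,127)],tall=[(415,203),(483,198),(481,261),(413,265)],base=[(168,198),(184,257)],nug=[(489,110)],base4=[(106,210),(168,198),(184,257),(125,268)])}
T={k:np.load(f'T{k}.npy') for k in P}
for k in P:
  g=cv2.cvtColor(cv2.imread(f'pics/{k}.png'),cv2.COLOR_BGR2GRAY);bgr=cv2.imread(f'pics/{k}.png')
  for n in P[k]:
    if n=='nug':
      h=cv2.cvtColor(bgr,cv2.COLOR_BGR2HSV);x,y=P[k][n][0];m=((h[...,1]>150)&(h[...,0]<14)).astype(np.uint8);q=np.zeros_like(m);q[y-28:y+28,x-28:x+28]=m[y-28:y+28,x-28:x+28]
      r=cv2.boundingRect(q);print(k,'nug',r);P[k][n]=np.array([[r[0]+(r[2]-1)/2,r[1]+(r[3]-1)/2]]);continue
    p0=np.float32(P[k][n]);p=cv2.cornerSubPix(g,p0.reshape(-1,1,2).copy(),(4,4),(-1,-1),(3,40,.01)).reshape(-1,2)
    print(k,n,(p-p0).round(1).tolist());P[k][n]=p
for n in('flat','tall','base','nug'):
  X=[]
  for a,b in zip(P['w1'][n],P['w2'][n]):
    r=[]
    for k,q in(('w1',a),('w2',b)):
      c,d=rays('wrist',[q],T[k]);r.append((c,d[0]))
    X.append(tri(r))
  print(n,np.round(X,1).tolist(),np.mean(X,0).round(1))
for k in P:
 for n,z in(('flat',40),('tall',57),('base4',45),('nug',25)):
  if n not in P[k]:continue
  X=onz('wrist',P[k][n],z,T[k])[:,:2];e=np.roll(X,-1,0)-X
  print(k,n,X.mean(0).round(1),np.linalg.norm(e,axis=1).round(1),(np.degrees(np.arctan2(e[:,1],e[:,0]))%90).round(1))
E
```

```text
w1 flat [[0.30000001192092896, -1.5], [-1.5, -1.399999976158142], [-2.5999999046325684, 1.399999976158142], [0.0, 0.0]]
w1 tall [[-1.899999976158142, 0.30000001192092896], [-0.5, -3.4000000953674316], [0.0, 0.0], [0.0, 0.0]]
w1 base [[-3.5999999046325684, 0.6000000238418579], [-1.100000023841858, 1.600000023841858]]
w1 nug (323, 94, 30, 31)
w2 flat [[1.7000000476837158, -1.2999999523162842], [-0.4000000059604645, 0.5], [0.0, 0.0], [-0.8999999761581421, -1.7999999523162842]]
w2 tall [[1.2000000476837158, 1.2000000476837158], [0.30000001192092896, -0.8999999761581421], [-0.6000000238418579, -1.7000000476837158], [0.0, 0.0]]
w2 base [[0.0, 0.0], [-1.899999976158142, 0.30000001192092896]]
w2 nug (471, 95, 36, 32)
w2 base4 [[-1.5, -0.0], [0.0, 0.0], [-1.899999976158142, 0.30000001192092896], [1.399999976158142, -1.100000023841858]]
flat [[647.4, 130.6, 38.5], [636.8, 72.7, 40.3], [578.1, 81.9, 47.9], [588.9, 142.0, 32.6]] [612.8 106.8  39.8]
tall [[521.3, 57.2, 57.4], [529.3, -1.2, 60.6], [468.6, -6.7, 58.8], [460.3, 53.6, 48.3]] [494.9  25.7  56.3]
base [[527.4, 279.7, 55.4], [466.9, 276.5, 46.1]] [497.2 278.1  50.8]
nug [[602.1, -11.8, 24.7]] [602.1 -11.8  24.7]
w1 flat [612.6 106.5] [58.2 60.  56.8 58.7] [80.2 79.7 78.8 81. ]
w1 tall [495.5  25.4] [59.1 62.7 59.3 57.9] [8.3 5.  3.7 4.8]
w1 nug [602.1 -11.8] [0.] [0.]
w2 flat [612.8 106.5] [59.  59.4 62.6 59.7] [79.5 82.4 79.8 79. ]
w2 tall [495.1  25.7] [60.2 59.  63.4 57.9] [6.1 4.4 4.9 1.2]
w2 base4 [491.4 309.5] [62.1 58.3 56.8 58. ] [10.1  6.8  9.9 12. ]
w2 nug [602.  -11.7] [0.] [0.]
```

```bash
python3 - <<'E'
from h import *
T=pose(get_obs());print(T[:3,3])
for z in(130,18):print(goto(T,(495.3,25.5,z),94.7))
E
```

```text
[510.42612878 146.63878135 259.82554817]
(array([130.2, 120.8,  14.6]), array([-0.0862,  0.0001, -0.0029]))
(array([242.2, 120.5,  14.6]), array([-0.0862,  0.0001, -0.0029]))
```

move_arm(deltas=[{"xyz": [45, 40, 5], "dr": [-0.03, 0, 0]}, {"xyz": [90, 80, 10], "dr": [-0.06, 0, 0]}, {"xyz": [130, 120.8, 14.6], "dr": [-0.086, 0, -0.003]}, {"xyz": [130, 120.8, 14.6], "dr": [-0.086, 0, -0.003]}, {"xyz": [130, 120.8, 14.6], "dr": [-0.086, 0, -0.003]}, {"xyz": [170, 120.7, 14.6], "dr": [-0.086, 0, -0.003]}, {"xyz": [200, 120.6, 14.6], "dr": [-0.086, 0, -0.003]}, {"xyz": [225, 120.5, 14.6], "dr": [-0.086, 0, -0.003]}, {"xyz": [242, 120.5, 14.6], "dr": [-0.086, 0, -0.003]}, {"xyz": [242, 120.5, 14.6], "dr": [-0.086, 0, -0.003]}, {"xyz": [242, 120.5, 14.6], "dr": [-0.086, 0, -0.003]}])

```text
clock: 4.12
tcp_pos: [496.3, 29.1, 18.8]
orientation: [-132.0, 89.8, 52.9]
contact_force: [0.8, -0.1, 1.0]
width: 85.0
```

move_arm(deltas=[{"xyz": [0, 0, 0], "dr": [0, 0, 0]}, {"xyz": [0, 0, 0], "dr": [0, 0, 0]}, {"xyz": [0, 0, 0], "dr": [0, 0, 0]}, {"xyz": [0, 0, 0], "dr": [0, 0, 0]}, {"xyz": [0, 0, 0], "dr": [0, 0, 0]}, {"xyz": [0, 0, 0], "dr": [0, 0, 0]}, {"xyz": [0, 0, 0], "dr": [0, 0, 0]}], gripper=50)

```text
clock: 5.0
tcp_pos: [496.2, 28.4, 19.0]
orientation: [-140.1, 89.9, 44.8]
contact_force: [-0.7, -1.1, 6.0]
width: 59.4
```

```bash
python3 - <<'E'
from h import *
T=pose(get_obs());print(T.round(3))
E
```

```text
[[ 2.00000e-03  8.50000e-02 -9.96000e-01  4.96174e+02]
 [ 2.00000e-03 -9.96000e-01 -8.50000e-02  2.84470e+01]
 [-1.00000e+00 -1.00000e-03 -2.00000e-03  1.90140e+01]
 [ 0.00000e+00  0.00000e+00  0.00000e+00  1.00000e+00]]
```

```bash
python3 - <<'E'
from h import *
T=pose(get_obs())
for p in((492.3,309.5,120),(492.3,309.5,75)):print(goto(T,p,99.7))
E
```

```text
(array([-100.5, -280.5,  -20.3]), array([-0.084 , -0.0018,  0.0014]))
(array([ -55.5, -280.4,  -20.2]), array([-0.084 , -0.0018,  0.0014]))
```

move_arm(deltas=[{"xyz": [-20, 0, 0], "dr": [0, 0, 0]}, {"xyz": [-60, -10, 0], "dr": [0, 0, 0]}, {"xyz": [-100, -40, -2], "dr": [0, 0, 0]}, {"xyz": [-100, -80, -5], "dr": [-0.02, 0, 0]}, {"xyz": [-100, -125, -8], "dr": [-0.04, 0, 0]}, {"xyz": [-100, -170, -12], "dr": [-0.06, 0, 0]}, {"xyz": [-100, -210, -15], "dr": [-0.084, 0, 0]}, {"xyz": [-100, -245, -18], "dr": [-0.084, 0, 0]}, {"xyz": [-100, -268, -20], "dr": [-0.084, -0.002, 0.001]}, {"xyz": [-90, -280, -20], "dr": [-0.084, -0.002, 0.001]}, {"xyz": [-75, -280, -20], "dr": [-0.084, -0.002, 0.001]}, {"xyz": [-60, -280, -20], "dr": [-0.084, -0.002, 0.001]}, {"xyz": [-60, -280, -20], "dr": [-0.084, -0.002, 0.001]}, {"xyz": [-60, -280, -20], "dr": [-0.084, -0.002, 0.001]}])

```text
clock: 6.75
tcp_pos: [491.8, 308.6, 78.4]
orientation: [-13.7, 89.9, 176.0]
contact_force: [-0.6, 0.8, -3.4]
width: 59.2
```

```bash
python3 - <<'E'
from h import *
T=pose(get_obs());print(T.round(3));np.save('Tw3.npy',T)
for p in((492.3,309.5,60),(492.3,309.5,52)):print(goto(T,p,99.7))
cv2.imwrite('pics/w3.png',grab_frame('wrist')[:,:,::-1])
t=grab_frame('top')[:,:,::-1];s=grab_frame('side')[:,:,::-1]
c=np.hstack([cv2.resize(t[220:320,130:250],None,fx=3.3,fy=3.3,interpolation=2),cv2.resize(s[260:360,210:330],None,fx=3.3,fy=3.3,interpolation=2)])
cv2.imwrite('pics/c3.png',c)
E
```

```text
[[-2.00000e-03  1.68000e-01 -9.86000e-01  4.91817e+02]
 [ 0.00000e+00 -9.86000e-01 -1.68000e-01  3.08585e+02]
 [-1.00000e+00 -0.00000e+00  2.00000e-03  7.83730e+01]
 [ 0.00000e+00  0.00000e+00  0.00000e+00  1.00000e+00]]
(array([18.4, -0.8, -0.7]), array([-0.0006,  0.0019,  0.0005]))
(array([26.4, -0.8, -0.7]), array([-0.0006,  0.0019,  0.0005]))
```

View pics/c3.png

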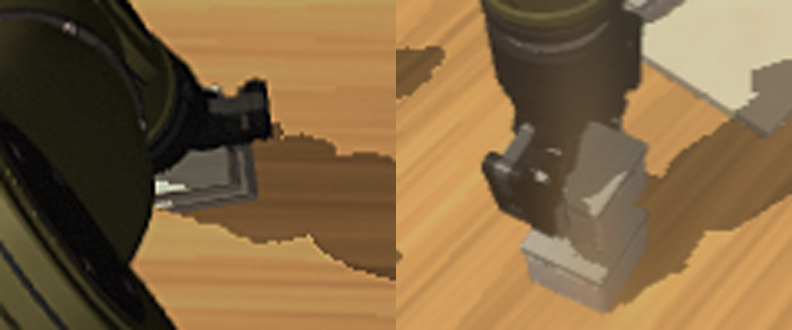

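The crop shows the tall tin held level above the base tin, roughly in line with it. Lowering and letting go.

move_arm(deltas=[{"xyz": [10, -0.4, -0.4], "dr": [0, 0, 0]}, {"xyz": [18, -0.8, -0.7], "dr": [0, 0, 0]}, {"xyz": [22, -0.8, -0.7], "dr": [0, 0.002, 0]}, {"xyz": [25, -0.8, -0.7], "dr": [0, 0.002, 0]}, {"xyz": [26.5, -0.8, -0.7], "dr": [0, 0.002, 0]}, {"xyz": [26.5, -0.8, -0.7], "dr": [0, 0.002, 0]}, {"xyz": [26.5, -0.8, -0.7], "dr": [0, 0.002, 0]}])

```text
clock: 7.78
tcp_pos: [492.2, 310.4, 52.1]
orientation: [-123.2, 89.9, 66.5]
contact_force: [0.4, -0.4, -1.9]
width: 59.1
```

move_arm(deltas=[{"xyz": [0.7, 0, 0], "dr": [0, 0, 0]}, {"xyz": [0.7, 0, 0], "dr": [0, 0, 0]}])

```text
clock: 8.02
tcp_pos: [492.2, 310.5, 52.1]
orientation: [-125.8, 89.9, 63.9]
contact_force: [-1.7, -1.2, 5.3]
width: 59.6
```

move_arm(deltas=[{"xyz": [0, 0, 0], "dr": [0, 0, 0]}, {"xyz": [0, 0, 0], "dr": [0, 0, 0]}, {"xyz": [0, 0, 0], "dr": [0, 0, 0]}, {"xyz": [0, 0, 0], "dr": [0, 0, 0]}, {"xyz": [0, 0, 0], "dr": [0, 0, 0]}, {"xyz": [-30, 0, 0], "dr": [0, 0, 0]}, {"xyz": [-80, 0, 0], "dr": [0, 0, 0]}, {"xyz": [-130, 0, 0], "dr": [0, 0, 0]}, {"xyz": [-170, 60, -20], "dr": [0, 0, 0]}, {"xyz": [-200, 120, -40], "dr": [0, 0, 0]}, {"xyz": [-200, 120, -40], "dr": [0, 0, 0]}, {"xyz": [-200, 120, -40], "dr": [0, 0, 0]}], gripper=85)

```text
clock: 9.52
tcp_pos: [552.4, 197.4, 251.5]
orientation: [-142.6, 89.9, 47.0]
contact_force: [0.1, 0.8, -0.1]
width: 85.1
```

```bash
python3 - <<'E'
from h import *
T=pose(get_obs());print(T.round(3));np.save('Tw4.npy',T)
cv2.imwrite('pics/w4.png',grab_frame('wrist')[:,:,::-1])
for x,y,z in((612.7,106.6,40),(491.4,309.5,90),(491.4,309.5,45)):print(proj('wrist',[(x,y,z)],T))
E
```

```text
[[ 1.00000e-03  1.66000e-01 -9.86000e-01  5.52355e+02]
 [ 1.00000e-03 -9.86000e-01 -1.66000e-01  1.97442e+02]
 [-1.00000e+00 -1.00000e-03 -1.00000e-03  2.51540e+02]
 [ 0.00000e+00  0.00000e+00  0.00000e+00  1.00000e+00]]
[[428.73770979 165.90307872]]
[[173.11100839 275.79644227]]
[[189.83274281 258.45963527]]
```

View pics/w4.png

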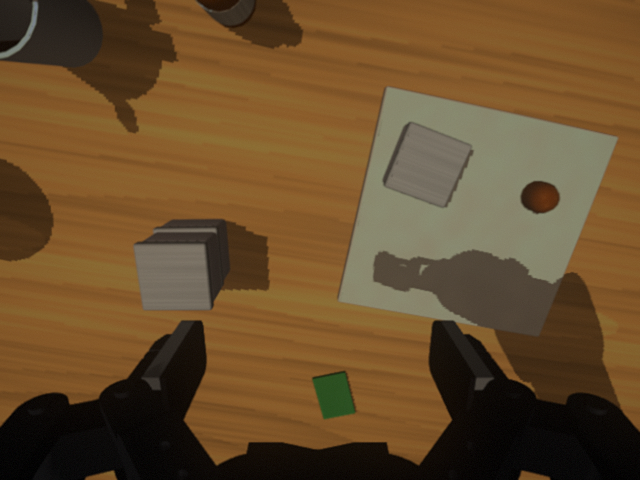

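Tall tin's top face is at (135,243), (208,240), (212,309), (144,311). A bright sliver of the base top shows behind it at about (155–216, 230), so the tall tin may sit slightly toward the robot.

```bash
python3 - <<'E'
from h import *
T=np.load('Tw4.npy')
X=onz('wrist',[(135,243),(208,240),(212,309),(144,311)],90,T);e=np.roll(X,-1,0)-X
print(X.round(1),X.mean(0).round(1),np.linalg.norm(e,axis=1).round(1),(np.degrees(np.arctan2(e[:,1],e[:,0]))%90).round(1))
# predicted square base
def sq(c,yaw,z,s=30):
  a=np.radians(yaw);M=np.array([[np.cos(a),-np.sin(a)],[np.sin(a),np.cos(a)]])
  return np.c_[np.array(c)+np.array([(s,s),(s,-s),(-s,-s),(-s,s)])@M.T,np.full(4,z)]
print('pred base45',proj('wrist',sq((491.4,309.5),9.7,45),T).round(0).tolist())
print('pred tall45',proj('wrist',sq(X.mean(0)[:2],9.7,45),T).round(0).tolist())
print('pred tall90',proj('wrist',sq(X.mean(0)[:2],9.7,90),T).round(0).tolist())
i=cv2.imread('pics/w4.png');cv2.imwrite('pics/c4.png',cv2.resize(i[205:325,120:280],None,fx=5,fy=5,interpolation=cv2.INTER_CUBIC))
E
```

```text
[[515.  342.1  90. ]
 [527.5 283.1  90. ]
 [466.3 274.6  90. ]
 [454.3 332.7  90. ]] [490.8 308.1  90. ] [60.3 61.8 59.4 61.4] [12.   7.9 11.7  8.8]
pred base45 [[154.0, 228.0], [219.0, 228.0], [224.0, 288.0], [162.0, 288.0]]
pred tall45 [[156.0, 229.0], [220.0, 229.0], [225.0, 289.0], [164.0, 288.0]]
pred tall90 [[134.0, 242.0], [207.0, 242.0], [213.0, 309.0], [144.0, 309.0]]
```

View pics/c4.png

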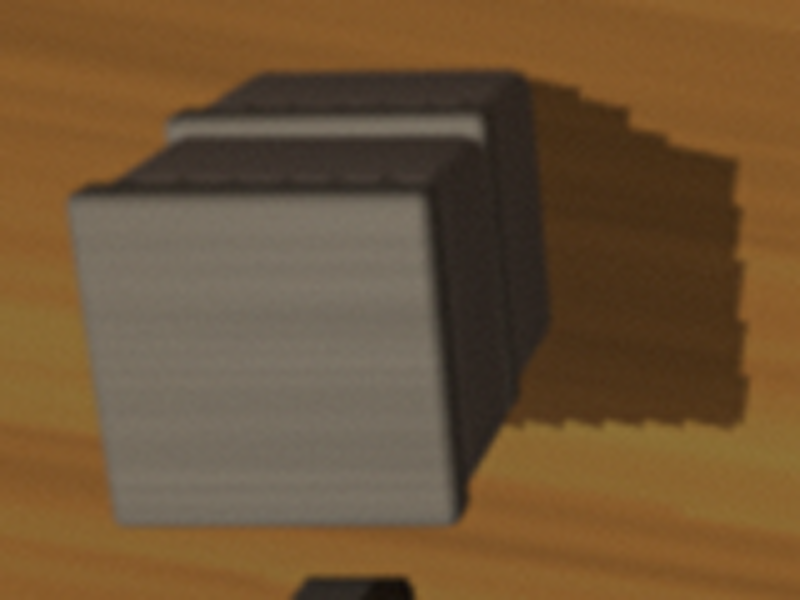

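The tall tin's lid lip accounts for part of the sliver. Measured centre is (490.8, 308.1) against the base's (491.4, 309.5), and the sliver implies an offset of at most about 4 mm, within tolerance. On to the flat tin.

```bash
python3 - <<'E'
from h import *
T=pose(get_obs())
X=onz('wrist',[(411,122),(471,147),(446,207),(386,184)],40,T);print(X.mean(0).round(1))
for p in((612.7,106.6,110),(612.7,106.6,14)):print(goto(T,p,80))
E
```

```text
[611.2 109.5  40. ]
(array([140.5, 102.3, -45.3]), array([0.3446, 0.0011, 0.0019]))
(array([236.5, 102.5, -45.3]), array([0.3446, 0.0011, 0.0019]))
```

move_arm(deltas=[{"xyz": [45, 35, -15], "dr": [0.11, 0, 0]}, {"xyz": [90, 70, -30], "dr": [0.23, 0, 0]}, {"xyz": [140, 102, -45], "dr": [0.344, 0.001, 0.002]}, {"xyz": [140, 102, -45], "dr": [0.344, 0.001, 0.002]}, {"xyz": [140, 102, -45], "dr": [0.344, 0.001, 0.002]}, {"xyz": [175, 102, -45], "dr": [0.344, 0.001, 0.002]}, {"xyz": [205, 102, -45], "dr": [0.344, 0.001, 0.002]}, {"xyz": [225, 102, -45], "dr": [0.344, 0.001, 0.002]}, {"xyz": [236, 102, -45], "dr": [0.344, 0.001, 0.002]}, {"xyz": [236, 102, -45], "dr": [0.344, 0.001, 0.002]}, {"xyz": [236, 102, -45], "dr": [0.344, 0.001, 0.002]}])

```text
clock: 10.95
tcp_pos: [614.1, 106.2, 16.1]
orientation: [180.0, 89.8, -10.0]
contact_force: [0.1, -0.2, 0.6]
width: 85.0
```

move_arm(deltas=[{"xyz": [0, 0, 0], "dr": [0, 0, 0]}, {"xyz": [0, 0, 0], "dr": [0, 0, 0]}, {"xyz": [0, 0, 0], "dr": [0, 0, 0]}, {"xyz": [0, 0, 0], "dr": [0, 0, 0]}, {"xyz": [0, 0, 0], "dr": [0, 0, 0]}, {"xyz": [0, 0, 0], "dr": [0, 0, 0]}, {"xyz": [0, 0, 0], "dr": [0, 0, 0]}], gripper=50)

```text
clock: 11.82
tcp_pos: [614.0, 106.0, 16.2]
orientation: [177.2, 89.8, -12.8]
contact_force: [-0.5, 0.7, 6.0]
width: 58.9
```

```bash
python3 - <<'E'
from h import *
T=pose(get_obs());print(T.round(3))
# tin centre offset in tool z from measured centre
print('tin in tool',T[:3,:3].T@(np.array([612.7,106.8,T[2,3]])-T[:3,3]))
off=(T[:3,:3].T@(np.array([612.7,106.8,T[2,3]])-T[:3,3]))[2]
a=np.radians(-80.1);zt=np.array([-np.cos(a-np.pi/2)*0,0,0])
x=np.array([0,0,-1.]);y=np.array([np.cos(a),np.sin(a),0]);zt=np.cross(x,y)
p=np.array([491.2,308.8,0])-off*zt;print(p)
for z in(150,T[2,3]+78+20):p[2]=z;print(z,goto(T,p,99.9))
E
```

```text
[[ 3.00000e-03 -1.74000e-01 -9.85000e-01  6.14039e+02]
 [-1.00000e-03 -9.85000e-01  1.74000e-01  1.06001e+02]
 [-1.00000e+00  0.00000e+00 -3.00000e-03  1.62070e+01]
 [ 0.00000e+00  0.00000e+00  0.00000e+00  1.00000e+00]]
tin in tool [-0.00414149 -0.55452449  1.45763535]
[492.63593018 309.05060993   0.        ]
150 (array([-134.2, -178.9,  154.4]), array([-0.3472, -0.0027, -0.0006]))
114.20692262250444 (array([ -98.5, -178.9,  154.5]), array([-0.3472, -0.0027, -0.0006]))
```

move_arm(deltas=[{"xyz": [-20, 0, 0], "dr": [0, 0, 0]}, {"xyz": [-60, 0, 0], "dr": [0, 0, 0]}, {"xyz": [-100, -20, 20], "dr": [-0.04, 0, 0]}, {"xyz": [-130, -50, 50], "dr": [-0.1, 0, 0]}, {"xyz": [-134, -85, 80], "dr": [-0.17, 0, 0]}, {"xyz": [-134, -120, 110], "dr": [-0.24, 0, 0]}, {"xyz": [-134, -150, 135], "dr": [-0.3, 0, 0]}, {"xyz": [-134, -170, 148], "dr": [-0.347, -0.003, 0]}, {"xyz": [-134, -178.9, 154.4], "dr": [-0.347, -0.003, 0]}, {"xyz": [-118, -178.9, 154.4], "dr": [-0.347, -0.003, 0]}, {"xyz": [-100, -178.9, 154.5], "dr": [-0.347, -0.003, 0]}, {"xyz": [-100, -178.9, 154.5], "dr": [-0.347, -0.003, 0]}, {"xyz": [-100, -178.9, 154.5], "dr": [-0.347, -0.003, 0]}])

```text
clock: 13.45
tcp_pos: [492.9, 307.7, 114.6]
orientation: [39.1, 89.9, -131.1]
contact_force: [-0.5, 0.1, -1.1]
width: 59.0
```

```bash
python3 - <<'E'
from h import *
T=pose(get_obs());print(T.round(3))
for z in(95,94.2):print(goto(T,(492.6,309,z),99.9))
E
```

```text
[[-2.00000e-03  1.70000e-01 -9.85000e-01  4.92859e+02]
 [-2.00000e-03 -9.85000e-01 -1.70000e-01  3.07733e+02]
 [-1.00000e+00  2.00000e-03  2.00000e-03  1.14627e+02]
 [ 0.00000e+00  0.00000e+00  0.00000e+00  1.00000e+00]]
(array([19.6, -1.3,  0. ]), array([-0.002 ,  0.0019, -0.0016]))
(array([20.4, -1.3,  0. ]), array([-0.002 ,  0.0019, -0.0016]))
```

move_arm(deltas=[{"xyz": [8, -1, 0], "dr": [0, 0, 0]}, {"xyz": [15, -1, 0], "dr": [-0.002, 0.002, -0.002]}, {"xyz": [19, -1, 0], "dr": [-0.002, 0.002, -0.002]}, {"xyz": [20.7, -1, 0], "dr": [-0.002, 0.002, -0.002]}, {"xyz": [20.7, -1, 0], "dr": [-0.002, 0.002, -0.002]}, {"xyz": [20.7, -1, 0], "dr": [-0.002, 0.002, -0.002]}])

```text
clock: 14.2
tcp_pos: [491.9, 309.9, 94.2]
orientation: [-93.9, 89.9, 96.1]
contact_force: [-0.2, -1.0, 0.8]
width: 58.4
```

move_arm(deltas=[{"xyz": [0, 0, 0], "dr": [0, 0, 0]}, {"xyz": [0, 0, 0], "dr": [0, 0, 0]}, {"xyz": [0, 0, 0], "dr": [0, 0, 0]}, {"xyz": [0, 0, 0], "dr": [0, 0, 0]}, {"xyz": [0, 0, 0], "dr": [0, 0, 0]}, {"xyz": [-30, 0, 0], "dr": [0, 0, 0]}, {"xyz": [-80, 0, 0], "dr": [0, 0, 0]}, {"xyz": [-130, 0, 0], "dr": [0, 0, 0]}, {"xyz": [-170, 50, 30], "dr": [0, 0, 0]}, {"xyz": [-190, 90, 50], "dr": [0, 0, 0]}, {"xyz": [-190, 90, 50], "dr": [0, 0, 0]}, {"xyz": [-190, 90, 50], "dr": [0, 0, 0]}], gripper=85)

```text
clock: 15.7
tcp_pos: [458.4, 213.0, 284.1]
orientation: [-106.3, 89.9, 83.7]
contact_force: [0.2, -0.2, 0.1]
width: 84.6
```

```bash
python3 - <<'E'
from h import *
T=pose(get_obs());print(T.round(3));np.save('Tw5.npy',T)
w=grab_frame('wrist')[:,:,::-1];cv2.imwrite('pics/w5.png',w)
s=grab_frame('side')[:,:,::-1];cv2.imwrite('pics/side5.png',s)
u,v=proj('wrist',[(491,309,100)],T)[0].astype(int);u,v=max(u,75),max(v,75);print(u,v)
c=np.hstack([cv2.resize(w[v-75:v+75,u-75:u+75],(400,400),interpolation=2),cv2.resize(s[270:370,217:317],(400,400),interpolation=2)]);cv2.imwrite('pics/c5.png',c)
E
```

```text
[[ 0.00000e+00  1.74000e-01 -9.85000e-01  4.58409e+02]
 [ 2.00000e-03 -9.85000e-01 -1.74000e-01  2.13018e+02]
 [-1.00000e+00 -2.00000e-03 -1.00000e-03  2.84070e+02]
 [ 0.00000e+00  0.00000e+00  0.00000e+00  1.00000e+00]]
209 163
```

View pics/c5.png

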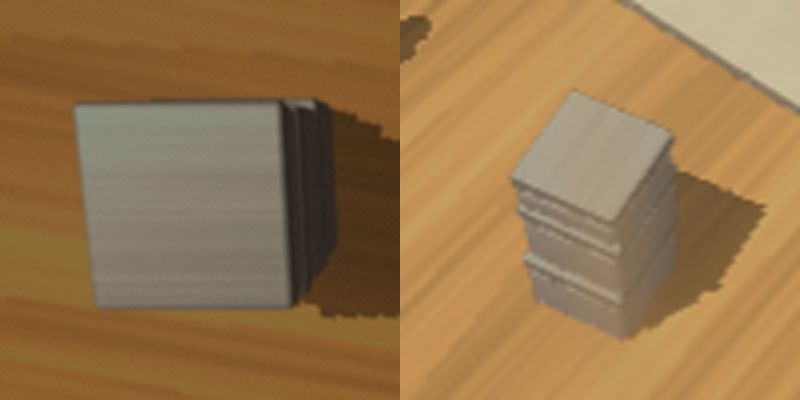

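The stack stands squarely: small lips show on the sides, all tins lined up. Next, the tongs.

```bash
python3 - <<'E'
from h import *
T=pose(get_obs());print(goto(T,(405,-350,260),103))
E
```

```text
(array([ 22.4, 545.7, 151.4]), array([-0.0502,  0.0007,  0.002 ]))
```

move_arm(deltas=[{"xyz": [10, 60, 10], "dr": [0, 0, 0]}, {"xyz": [20, 120, 30], "dr": [0, 0, 0]}, {"xyz": [22, 180, 45], "dr": [0, 0, 0]}, {"xyz": [22, 240, 60], "dr": [0, 0, 0]}, {"xyz": [22, 300, 80], "dr": [0, 0, 0]}, {"xyz": [22, 360, 95], "dr": [0, 0, 0]}, {"xyz": [22, 420, 115], "dr": [0, 0, 0]}, {"xyz": [22, 475, 130], "dr": [-0.02, 0, 0]}, {"xyz": [22, 520, 145], "dr": [-0.05, 0, 0.002]}, {"xyz": [22, 546, 151], "dr": [-0.05, 0, 0.002]}, {"xyz": [22, 546, 151], "dr": [-0.05, 0, 0.002]}, {"xyz": [22, 546, 151], "dr": [-0.05, 0, 0.002]}, {"xyz": [22, 546, 151], "dr": [-0.05, 0, 0.002]}])

```text
clock: 17.42
tcp_pos: [405.4, -349.7, 261.0]
orientation: [-100.3, 90.0, 92.8]
contact_force: [0.4, 0.2, 0.3]
width: 84.6
```

```bash
python3 - <<'E'
from h import *
o=get_obs();T=pose(o);print(T.round(3),o['joint_positions'].round(0));np.save('Tw6.npy',T)
cv2.imwrite('pics/w6.png',grab_frame('wrist')[:,:,::-1])
E
```

```text
[[-0.00000e+00  2.26000e-01 -9.74000e-01  4.05368e+02]
 [ 1.00000e-03 -9.74000e-01 -2.26000e-01 -3.49678e+02]
 [-1.00000e+00 -1.00000e-03 -0.00000e+00  2.60961e+02]
 [ 0.00000e+00  0.00000e+00  0.00000e+00  1.00000e+00]] [ 38.  30.  -3. 103.   2.  46. -43.]
```

View pics/w6.png

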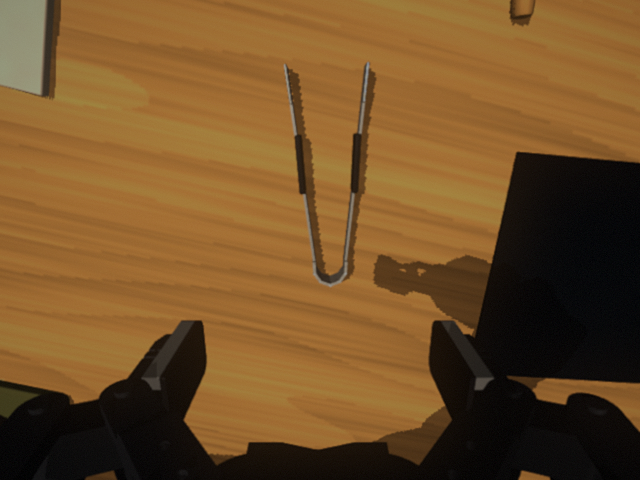

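Tongs: tips (286,66) and (368,64), sleeve centres about (300,164) and (356,162), bow (331,282).

```bash
python3 - <<'E'
from h import *
T=np.load('Tw6.npy')
X=onz('wrist',[(286,66),(368,64),(300,164),(356,162),(331,281)],24,T);print(X.round(1))
t=X[:2].mean(0);g=X[2:4].mean(0);b=X[4];print(t,g,b,[np.degrees(np.arctan2(*(p-q)[1::-1])).round(1) for p,q in((t,g),(g,b),(t,b))],np.linalg.norm(t-g),np.linalg.norm(g-b))
img=cv2.imread('pics/w6.png');m=(cv2.cvtColor(img,cv2.COLOR_BGR2HSV)[...,2]<45).astype(np.uint8)
for x in(300,356):
  q=np.zeros_like(m);q[125:202,x-14:x+14]=m[125:202,x-14:x+14];n,l,st,ce=cv2.connectedComponentsWithStats(q);i=1+np.argmax(st[1:,4]);print(st[i],ce[i])
for tp,wp in(((475,258),(286,66)),((505,250),(368,64)),((516,347),(331,283))):
  c,d=rays('top',[tp]);e,f=rays('wrist',[wp],T);print(tri([(c,d[0]),(e,f[0])]).round(1))
E
```

```text
[[ 525.  -293.4   24. ]
 [ 543.2 -364.2   24. ]
 [ 443.8 -324.    24. ]
 [ 457.8 -375.6   24. ]
 [ 333.7 -381.3   24. ]]
[ 534.08425408 -328.76832429   24.        ] [ 450.78045161 -349.76834421   24.        ] [ 333.74695364 -381.27319496   24.        ] [np.float64(14.1), np.float64(15.1), np.float64(14.7)] 85.90997812767819 121.19981546663247
[296 136   9  57 240] [300.70833333 166.37083333]
[352 134   9  58 299] [355.30769231 164.15050167]
[ 521.3 -294.8   35.4]
[ 539.7 -363.5   32.3]
[ 330.4 -382.8   22.4]
```

```bash
python3 - <<'E'
from h import *
T=pose(get_obs())
for z in(70,5):print(goto(T,(449,-350.3,z),104.6))
E
```

```text
(array([191.1,  10.2, -42.5]), array([-0.0274, -0.0002,  0.0002]))
(array([256.1,  10.2, -42.5]), array([-0.0274, -0.0002,  0.0002]))
```

move_arm(deltas=[{"xyz": [50, 3, -12], "dr": [0, 0, 0]}, {"xyz": [100, 6, -25], "dr": [-0.02, 0, 0]}, {"xyz": [150, 10, -42], "dr": [-0.027, 0, 0]}, {"xyz": [190, 10, -42.5], "dr": [-0.027, 0, 0]}, {"xyz": [190, 10, -42.5], "dr": [-0.027, 0, 0]}, {"xyz": [190, 10, -42.5], "dr": [-0.027, 0, 0]}])

```text
clock: 18.23
tcp_pos: [449.0, -352.2, 72.6]
orientation: [118.6, 89.9, -47.0]
contact_force: [0.6, 0.5, 0.5]
width: 85.0
```

```bash
python3 - <<'E'
from h import *
T=pose(get_obs());print(T[:3,3])
for z in(70,4):print(goto(T,(449,-350.3,z),104.6))
cv2.imwrite('pics/w7.png',grab_frame('wrist')[:,:,::-1])
E
```

```text
[ 448.98255188 -352.21467256   72.61493406]
(array([ 2.6, -1.9, -0.5]), array([-0.0027, -0.0011, -0.0021]))
(array([68.6, -2. , -0.4]), array([-0.0027, -0.0011, -0.0021]))
```

View pics/w7.png

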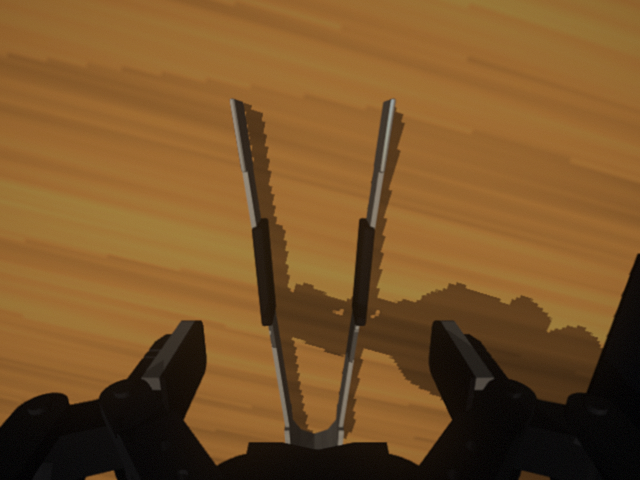

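Close view: sleeve tops span rows 219–325, left at x 253–274 and right at x 355–374. Tips are at (237,99) and (390,99), all well lined up with the jaws.

```bash
python3 - <<'E'
from h import *
T=pose(get_obs())
X=onz('wrist',[(237,100),(390,100),(256,221),(369,221),(266,325),(358,325)],24,T);m=X.reshape(3,2,3).mean(1);print(X.round(1).tolist())
g=(m[1]+m[2])/2;print(g,m[0],np.degrees(np.arctan2(*(m[0]-g)[1::-1])),np.linalg.norm(m[0]-g),np.linalg.norm(m[1]-m[2]))
for z in(30,4):print(goto(T,(g[0],g[1],z),90+np.degrees(np.arctan2(*(m[0]-g)[1::-1]))))
E
```

```text
[[526.9, -294.9, 24.0], [544.6, -363.3, 24.0], [473.0, -315.2, 24.0], [487.2, -370.3, 24.0], [417.0, -332.4, 24.0], [429.6, -381.4, 24.0]]
[ 451.71532802 -349.82418778   24.        ] [ 535.75984613 -329.06878155   24.        ] 13.872046756785544 86.5694398285251 58.552835542646044
(array([43.1, -2.2, -3. ]), array([ 0.0097, -0.002 , -0.0031]))
(array([69.1, -2.3, -2.9]), array([ 0.0097, -0.002 , -0.0031]))
```

move_arm(deltas=[{"xyz": [25, -2, -1.8], "dr": [0.005, -0.002, -0.003]}, {"xyz": [45, -2, -1.8], "dr": [0.005, -0.002, -0.003]}, {"xyz": [60, -2, -1.8], "dr": [0.005, -0.002, -0.003]}, {"xyz": [68, -2, -1.8], "dr": [0.005, -0.002, -0.003]}, {"xyz": [68, -2, -1.8], "dr": [0.005, -0.002, -0.003]}, {"xyz": [68, -2, -1.8], "dr": [0.005, -0.002, -0.003]}])

```text
clock: 19.02
tcp_pos: [449.8, -349.8, 3.6]
orientation: [-49.8, 89.9, 144.3]
contact_force: [0.1, -0.0, 0.6]
width: 84.6
```

move_arm(deltas=[{"xyz": [0, 0, 0], "dr": [0, 0, 0]}, {"xyz": [0, 0, 0], "dr": [0, 0, 0]}, {"xyz": [0, 0, 0], "dr": [0, 0, 0]}, {"xyz": [0, 0, 0], "dr": [0, 0, 0]}, {"xyz": [0, 0, 0], "dr": [0, 0, 0]}, {"xyz": [0, 0, 0], "dr": [0, 0, 0]}], gripper=52)

```text
clock: 19.77
tcp_pos: [450.2, -350.1, 4.3]
orientation: [-48.3, 89.9, 145.8]
contact_force: [-1.3, -0.1, 6.2]
width: 52.5
```

move_arm(deltas=[{"xyz": [-10, 0, 0], "dr": [0, 0, 0]}, {"xyz": [-35, 0, 0], "dr": [0, 0, 0]}, {"xyz": [-65, 0, 0], "dr": [0, 0, 0]}, {"xyz": [-90, 0, 0], "dr": [0, 0, 0]}, {"xyz": [-100, 0, 0], "dr": [0, 0, 0]}, {"xyz": [-100, 0, 0], "dr": [0, 0, 0]}, {"xyz": [-100, 0, 0], "dr": [0, 0, 0]}])

```text
clock: 20.65
tcp_pos: [449.2, -349.3, 102.3]
orientation: [-49.6, 89.7, 144.6]
contact_force: [-0.3, 0.0, -1.1]
width: 52.4
```

```bash
python3 - <<'E'
from h import *
o=get_obs();T=pose(o);print(T.round(3),o['width'],o['contact_force']);np.save('Tw8.npy',T)
cv2.imwrite('pics/w8.png',grab_frame('wrist')[:,:,::-1])
cv2.imwrite('pics/side8.png',grab_frame('side')[:,:,::-1])
E
```

```text
[[-4.00000e-03  2.44000e-01 -9.70000e-01  4.49184e+02]
 [ 3.00000e-03 -9.70000e-01 -2.44000e-01 -3.49296e+02]
 [-1.00000e+00 -4.00000e-03  3.00000e-03  1.02310e+02]
 [ 0.00000e+00  0.00000e+00  0.00000e+00  1.00000e+00]] 52.3828349779142 [-0.31091306  0.04152619 -1.08997197]
```

View pics/w8.png

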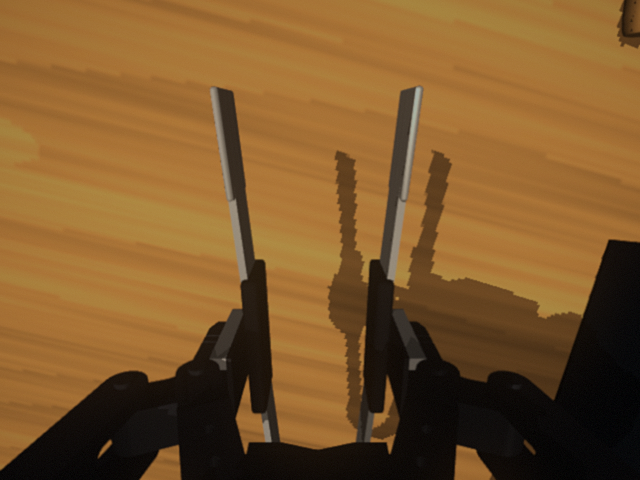

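The tongs hang level and symmetric in the jaws: ends at (215,88) and (418,88), sleeves centred about column 316. That was my last picture, so I go on with numbers.

```bash
python3 - <<'E'
from h import *
T=np.load('Tw8.npy')
X=onz('wrist',[(215,88),(418,88),(232,200),(405,200)],T[2,3]+19.7,T)
print(((X-T[:3,3])@T[:3,:3]).round(1))
w=cv2.imread('pics/w8.png');h=cv2.cvtColor(w,cv2.COLOR_BGR2HSV)
for r in(90,100,150,190):print(r,[ (int(a[0]),int(a[-1])) for a in np.split(q:=np.where(h[r,190:450,1]<90)[0]+190,np.where(np.diff(q)>5)[0]+1) if len(a)])
T=pose(get_obs())
for dz in(0,):
  yaw=0;n=np.array([602,-11.8]);d=np.array([np.cos(np.radians(yaw)),np.sin(np.radians(yaw))]);g=n-75*d
  print(goto(T,(*g,130),90+yaw),goto(T,(*g,8),90+yaw))
E
```

```text
File "<stdin>", line 6
SyntaxError: assignment expression cannot be used in a comprehension iterable expression
```

```bash
python3 - <<'E'
from h import *
T=np.load('Tw8.npy')
X=onz('wrist',[(215,88),(418,88),(232,200),(405,200)],T[2,3]+19.7,T)
print(((X-T[:3,3])@T[:3,:3]).round(1))
w=cv2.imread('pics/w8.png');h=cv2.cvtColor(w,cv2.COLOR_BGR2HSV)
for r in(90,100,150,190):
  q=np.where(h[r,190:450,1]<90)[0]+190
  print(r,[(int(a[0]),int(a[-1])) for a in np.split(q,np.where(np.diff(q)>5)[0]+1) if len(a)])
T=pose(get_obs())
for yaw in(0,8):
  n=np.array([602,-11.8]);d=np.array([np.cos(np.radians(yaw)),np.sin(np.radians(yaw))]);g=n-75*d
  print(yaw,goto(T,(*g,130),90+yaw))
E
```

```text
[[-19.9 -29.6 -88.7]
 [-20.1  29.9 -88.7]
 [-19.8 -26.7 -55.5]
 [-20.   28.3 -55.6]]
90 [(210, 218), (406, 422)]
100 [(212, 219), (400, 420)]
150 [(219, 226), (394, 413)]
190 [(225, 232), (390, 407)]
0 (array([ -27.1, -308.3, -157.8]), array([0.2469, 0.0038, 0.0035]))
8 (array([ -27.2, -298. , -156. ]), array([0.1073, 0.0035, 0.0037]))
```

move_arm(deltas=[{"xyz": [-10, -30, -15], "dr": [0.02, 0, 0]}, {"xyz": [-27, -75, -40], "dr": [0.06, 0, 0]}, {"xyz": [-27, -120, -60], "dr": [0.1, 0, 0]}, {"xyz": [-27, -165, -85], "dr": [0.14, 0, 0]}, {"xyz": [-27, -210, -108], "dr": [0.18, 0, 0]}, {"xyz": [-27, -255, -130], "dr": [0.22, 0, 0]}, {"xyz": [-27, -290, -150], "dr": [0.247, 0.004, 0.004]}, {"xyz": [-27, -308, -158], "dr": [0.247, 0.004, 0.004]}, {"xyz": [-10, -308, -158], "dr": [0.247, 0.004, 0.004]}, {"xyz": [10, -308, -158], "dr": [0.247, 0.004, 0.004]}, {"xyz": [25, -308, -158], "dr": [0.247, 0.004, 0.004]}, {"xyz": [25, -308, -158], "dr": [0.247, 0.004, 0.004]}, {"xyz": [25, -308, -158], "dr": [0.247, 0.004, 0.004]}])

```text
clock: 22.38
tcp_pos: [527.9, -12.6, 78.8]
orientation: [142.1, 89.8, -38.0]
contact_force: [0.8, 0.3, -0.6]
width: 52.2
```

```bash
cat > nug.py <<'E'
from h import *
o=get_obs();T=pose(o);print(T[:3,3],o['width'],o['contact_force'].round(1))
w=grab_frame('wrist')[:,:,::-1];cv2.imwrite(f"pics/n{o['clock']:.2f}.png",w)
h=cv2.cvtColor(w.copy(),cv2.COLOR_BGR2HSV);m=((h[...,1]>185)&(h[...,0]<11)&(h[...,2]>40)).astype(np.uint8)
m[:,:230]=0;m[:,400:]=0
n,l,st,ce=cv2.connectedComponentsWithStats(m);i=1+np.argmax(st[1:,4]);print('blob',st[i],ce[i])
x,y,ww,hh,_=st[i]
c=(x+(ww-1)/2,y+(hh-1)/2)
X=onz('wrist',[c],25,T)[0];print('nugget world',X.round(1),'in tool',((X-T[:3,3])@T[:3,:3]).round(1))
print('tips edges at row',int(c[1]),[(int(a[0]),int(a[-1])) for q in [np.where(h[int(c[1]),190:450,1]<60)[0]+190] for a in np.split(q,np.where(np.diff(q)>5)[0]+1) if len(a)>3])
E
python3 nug.py
```

```text
[527.88994036 -12.61365308  78.8173954 ] 52.249832514159024 [ 0.8  0.3 -0.6]Traceback (most recent call last):
  File "nug.py", line 6, in <module>
    n,l,st,ce=cv2.connectedComponentsWithStats(m);i=1+np.argmax(st[1:,4]);print('blob',st[i],ce[i])
                                                      ~~~~~~~~~^^^^^^^^^^
    return _wrapfunc(a, 'argmax', axis=axis, out=out, **kwds)
    return bound(*args, **kwds)
ValueError: attempt to get argmax of an empty sequence
```

```bash
python3 - <<'E'
from h import *
T=pose(get_obs());p=proj('wrist',[(602,-11.8,25),(602,-11.8,38),(602,3,25),(602,-27,25)],T);print(p)
import glob
h=cv2.cvtColor(cv2.imread(glob.glob('pics/n*.png')[0]),cv2.COLOR_BGR2HSV);u,v=p[0].astype(int)
for r in range(v-32,v+33,8):print(r,[h[r,c].tolist() for c in range(u-40,u+41,10)])
E
```

```text
[[314.9005211  135.35835395]
 [314.76744001 135.9394838 ]
 [284.39185678 135.36368294]
 [346.22980645 135.38721139]]
103 [[30, 44, 152], [32, 45, 154], [31, 45, 153], [31, 47, 153], [19, 89, 95], [29, 52, 141], [31, 45, 153], [33, 48, 154], [32, 45, 154]]
111 [[30, 46, 151], [32, 48, 155], [30, 50, 147], [13, 182, 94], [12, 180, 88], [12, 181, 83], [13, 141, 58], [28, 52, 133], [31, 45, 152]]
119 [[31, 49, 152], [31, 45, 153], [13, 178, 93], [12, 200, 98], [12, 196, 99], [11, 195, 90], [12, 168, 79], [17, 80, 92], [30, 46, 151]]
127 [[31, 48, 153], [30, 47, 153], [12, 184, 104], [12, 193, 116], [11, 197, 105], [12, 199, 100], [12, 187, 83], [13, 154, 58], [17, 71, 93]]
135 [[29, 48, 153], [29, 48, 154], [13, 192, 101], [13, 196, 125], [12, 207, 112], [11, 196, 103], [11, 188, 87], [12, 156, 59], [18, 79, 94]]
143 [[29, 47, 152], [29, 48, 154], [13, 189, 97], [12, 200, 107], [12, 199, 105], [13, 200, 107], [12, 182, 84], [12, 163, 58], [17, 71, 93]]
151 [[28, 52, 152], [26, 51, 154], [12, 175, 89], [12, 190, 94], [12, 189, 101], [12, 197, 96], [12, 179, 77], [17, 80, 96], [17, 76, 94]]
159 [[27, 50, 152], [28, 52, 153], [27, 51, 154], [13, 179, 91], [12, 182, 84], [11, 185, 80], [13, 152, 57], [16, 73, 98], [34, 48, 158]]
167 [[25, 52, 153], [26, 51, 154], [26, 48, 154], [29, 48, 154], [26, 63, 114], [16, 74, 97], [17, 75, 98], [31, 45, 141], [34, 47, 156]]
```

```bash
sed -i 's/h\[...,1\]>185/h[...,1]>125/; s/h\[...,0\]<11/h[...,0]<15/' nug.py; sed -i 's/^m\[:,:230.*/m[:,:255]=0;m[:,375:]=0;m[200:]=0/' nug.py; python3 nug.py
python3 -c "
from h import *
T=pose(get_obs())
for z in(50,8.5):print(goto(T,(528,-11.8,z),90))
c=T[:3,3]+T[:3,:3]@np.array([-19.7+0,0,-73.7]);print('tip',c)"
```

```text
[528.12994296 -12.60159494  79.09741674] 51.9725724927066 [-0.2 -0.7 -1. ]
blob [ 287  104   60   63 2884] [316.03918169 135.11962552]
nugget world [602.2 -12.6  25. ] in tool [ 54.3  -0.1 -73.9]
tips edges at row 135 [(190, 285), (357, 432)]
(array([29.2, -0.8,  0.3]), array([-0.0004, -0.0032, -0.0017]))
(array([70.7, -0.8,  0.4]), array([-0.0004, -0.0032, -0.0017]))
tip [601.81884459 -12.52081274  99.14576579]
```

move_arm(deltas=[{"xyz": [20, 0, 0], "dr": [0, -0.003, 0]}, {"xyz": [35, 0, 0], "dr": [0, -0.003, 0]}, {"xyz": [48, 0, 0], "dr": [0, -0.003, 0]}, {"xyz": [56, 0, 0], "dr": [0, -0.003, 0]}, {"xyz": [59, 0, 0], "dr": [0, -0.003, 0]}, {"xyz": [59, 0, 0], "dr": [0, -0.003, 0]}, {"xyz": [59, 0, 0], "dr": [0, -0.003, 0]}])

```text
clock: 23.35
tcp_pos: [528.1, -12.6, 20.0]
orientation: [81.8, 89.9, -98.2]
contact_force: [-0.3, -0.9, -0.1]
width: 51.9
```

```bash
python3 nug.py
```

```text
[528.09909204 -12.55765596  19.99857138] 51.92031246990239 [-0.3 -0.9 -0.1]
blob [ 273   93   87   91 6147] [315.7476818  138.30860582]
nugget world [602.3 -12.4  25. ] in tool [ -5.   -0.2 -74.2]
tips edges at row 138 [(190, 251), (373, 419), (436, 449)]
```

move_arm(deltas=[{"xyz": [0, 0, 0], "dr": [0, 0, 0]}, {"xyz": [0, 0, 0], "dr": [0, 0, 0]}, {"xyz": [0, 0, 0], "dr": [0, 0, 0]}], gripper=42)

```text
clock: 23.78
tcp_pos: [528.3, -12.3, 20.0]
orientation: [94.9, 89.9, -85.1]
contact_force: [0.4, 1.8, 3.8]
width: 42.4
```

move_arm(deltas=[{"xyz": [0, 0, 0], "dr": [0, 0, 0]}, {"xyz": [0, 0, 0], "dr": [0, 0, 0]}, {"xyz": [0, 0, 0], "dr": [0, 0, 0]}, {"xyz": [0, 0, 0], "dr": [0, 0, 0]}, {"xyz": [0, 0, 0], "dr": [0, 0, 0]}], gripper=35)

```text
clock: 24.4
tcp_pos: [528.5, -12.4, 20.3]
orientation: [107.1, 89.9, -72.9]
contact_force: [1.1, 2.5, 8.6]
width: 36.3
```

```bash
python3 nug.py
```

```text
[528.46569607 -12.43958581  20.33416418] 36.316682610661616 [1.1 2.5 8.6]
blob [ 273   95   88   90 6140] [316.39153094 139.76270358]
nugget world [602.1 -12.4  25. ] in tool [ -4.6  -0.  -73.7]
tips edges at row 139 [(190, 271), (362, 373), (396, 449)]
```

move_arm(deltas=[{"xyz": [0, 0, 0], "dr": [0, 0, 0]}, {"xyz": [0, 0, 0], "dr": [0, 0, 0]}, {"xyz": [0, 0, 0], "dr": [0, 0, 0]}, {"xyz": [-5, 0, 0], "dr": [0, 0, 0]}, {"xyz": [-12, 0, 0], "dr": [0, 0, 0]}, {"xyz": [-22, 0, 0], "dr": [0, 0, 0]}, {"xyz": [-35, 0, 0], "dr": [0, 0, 0]}, {"xyz": [-50, 0, 0], "dr": [0, 0, 0]}, {"xyz": [-65, 0, 0], "dr": [0, 0, 0]}, {"xyz": [-65, 0, 0], "dr": [0, 0, 0]}, {"xyz": [-65, 0, 0], "dr": [0, 0, 0]}], gripper=33)

```text
clock: 25.82
tcp_pos: [527.7, -12.4, 84.6]
orientation: [54.1, 89.9, -125.9]
contact_force: [-0.3, 0.4, -1.0]
width: 36.2
```

```bash
python3 nug.py
```

```text
[527.73991326 -12.36935337  84.60250732] 36.1795531513824 [-0.3  0.4 -1. ]
blob [ 273   94   89   92 6228] [316.5692036  139.70504175]
nugget world [599.3 -12.6  25. ] in tool [ 59.5   0.1 -71.6]
tips edges at row 139 [(190, 271), (363, 374)]
```

The nugget stayed fixed in the wrist image, so it is lifted. Raising it further.

move_arm(deltas=[{"xyz": [-10, 0, 0], "dr": [0, 0, 0]}, {"xyz": [-25, 0, 0], "dr": [0, 0, 0]}, {"xyz": [-42, 0, 0], "dr": [0, 0, 0]}, {"xyz": [-58, 0, 0], "dr": [0, 0, 0]}, {"xyz": [-70, 0, 0], "dr": [0, 0, 0]}, {"xyz": [-78, 0, 0], "dr": [0, 0, 0]}, {"xyz": [-80, 0, 0], "dr": [0, 0, 0]}, {"xyz": [-80, 0, 0], "dr": [0, 0, 0]}, {"xyz": [-80, 0, 0], "dr": [0, 0, 0]}, {"xyz": [-80, 0, 0], "dr": [0, 0, 0]}, {"xyz": [-80, 0, 0], "dr": [0, 0, 0]}, {"xyz": [-80, 0, 0], "dr": [0, 0, 0]}])

```text
clock: 27.38
tcp_pos: [527.9, -12.3, 164.5]
orientation: [53.1, 89.9, -126.9]
contact_force: [-0.1, -0.5, -1.6]
width: 36.0
```

```bash
python3 nug.py; python3 - <<'E'
from h import *
s=grab_frame('side')[:,:,::-1];cv2.imwrite('pics/side_end.png',s)
T=pose(get_obs());e=cv2.imread('pics/side5.png')
a,b=[cv2.cvtColor(i[275:360,240:300].copy(),cv2.COLOR_BGR2GRAY).astype(int) for i in(s,e)]
print('stack change',abs(a-b).max(),abs(a-b).mean(),get_obs()['dq'].round(2))
# nugget height: wrist ray with side ray
h=cv2.cvtColor(s.copy(),cv2.COLOR_BGR2HSV);X=T[:3,3]+T[:3,:3]@np.array([-4.6,0,-73.7]);u,v=proj('side',[X])[0].astype(int);print(X,u,v)
m=((h[...,0]<14)&(h[...,1]>165)).astype(np.uint8);q=np.zeros_like(m);q[v-25:v+25,u-25:u+25]=m[v-25:v+25,u-25:u+25]
n,l,st,ce=cv2.connectedComponentsWithStats(q);print(st[1:].tolist(),ce[1:].round(1).tolist())
E
```

```text
[527.88439917 -12.30242865 164.51540564] 35.99515904066857 [-0.1 -0.5 -1.6]
blob [ 273   94   89   92 6178] [316.3230819  139.54418906]
nugget world [596.7 -12.5  25. ] in tool [139.4  -0.  -69. ]
tips edges at row 139 [(190, 271), (363, 399)]
stack change 6 2.9498039215686274 [-0.13  0.03  0.04 -0.09  0.08  0.04 -0.06]
[601.63791333 -12.30267896 169.10855785] 316 185
[[314, 180, 8, 7, 30], [313, 183, 1, 1, 1]] [[317.6, 182.9], [313.0, 183.0]]
```

```bash
python3 -c "
from plant import *
print(finish_job())"
```

```text
the job is handed in; nothing more can be done
None
```

The job is handed in: the tall tin is on the bench tin, the flat tin is on top of that, and the tongs are holding the nugget still above the tile. No verdict was reported. It took about 27.5 s of the 67 s.

- **Stack:** it looked square after the flat tin was placed, and the side view at the end matched the view from just after that (largest grey-level difference 6). After the first placing, a sliver of the bench tin's top showed behind the tall tin. By corner measurement the tall tin was only 1–2 mm off, but the sliver allows up to about 4 mm, within the 8 mm limit. I accepted this and did not regrasp the tin.
- **Nugget:** its centre is about 169 mm above the bench, against a 118 mm column. It did not shift in the wrist image during the whole lift, and the side view showed it within about 2 pixels of where expected.
- **Grip:** the gripper reads 36 mm over the tongs' sleeves, not the nominal 38 mm. I put this down to a reading bias of about 1 mm plus some squeeze. The tongs joint should then be about 0.11–0.12 rad, within the limits, but I could not measure it directly.
- **Bystanders:** the arm's path kept away from the jar, bottle and brush pot. I did not re-measure them at the end.

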